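Put the carver's sharpening stones away

ROBOT

A 6-joint arm with a two-finger parallel gripper is mounted at the origin on the work surface. World frame = base frame: x ahead of the robot, y to its left, z up, the work surface at z = 0. Lengths are in mm, angles in rad, forces in N, time in s.
With the tool pointing down it reaches from about 400 to 825 mm from the base axis. Payload 7 kg.
Tool frame: the origin (TCP) lies at the very end of the fingers, on their centre line; the grasp point (between the pads) lies 19 mm behind it (arm.grasp_offset is the distance from the TCP to the grasp point, in mm); z points along the fingers, y is the line along which they close (so a half turn about z gives the same grasp; the last joint's range is limited). The gripper opens to 85 mm and grips with 20 to 120 N. Pads are 22 mm wide; open, the fingers measure 114 mm over their backs; the gripper's body (76 mm by 85 mm) begins 54 mm behind the grasp point. The pads swing forward as they close: fully open they stand 13 mm farther back than shut.
Start: joints at [1.51, 0.359, 0.012, 0, -1.224, -0.288], TCP at [230.703, 634.328, 231.302] pointing down, gripper open.
Joint ranges: [-3.07, 3.07], [-1.43, 2.12], [-1.02, 1.25], [-3.03, 1.67], [-3.05, -0], [-3.03, 3.03]. Speed limits (rad/s): [2.39, 2.39, 3.01, 3.14, 3.14, 3.14].

INTERFACE

Orientations are given as a rotation vector (axis times angle).
In Python, from cell import arm gives the robot as it stands.
- The arm moves only by the tool jog_arm, never from a script. Its argument "deltas" is a list of rows, each a list of 7 numbers: the shift along the tool's x, y, z in m, then the turn, a rotation vector about the tool's x, y, z in rad, then the opening, from 0 (shut) to 1 (fully open). In form: [[tx, ty, tz, wx, wy, wz, gripper], ...]. A call has 1 to 12 rows; each row shifts and turns the commanded pose from where the row before left it, along the tool's axes as they then stand; what a row does not reach is not made up. A row lasts 1/8 s, in which the tool goes at most 62.5 mm and 10.7 degrees, less where a joint would pass 70% of its speed; a pose out of reach is approached as far as the arm can. A call with a gripper value outside its range is refused whole. The fingers move at their own pace and stop on an object; the grip force is fixed at half the most. Time passes only in rows, so rows that do not move let the fingers close. It gives the time, the measured TCP pose, the force, the opening and the grip force at its end, in the units of the state.
- arm.read_state(): the state, without advancing time (a new reading comes with each control period).
- arm.capture(name): name is "scene" or "side" or "wrist"; returns a dict with "image" (420x560x3 uint8, red, green, blue), "intrinsics" (3x3 intrinsics, pixels), "world_to_cam" (4x4, takes a point from world to camera coordinates); the wrist camera has in their place "hand_eye" (4x4, takes a point from camera to tool coordinates, whose origin is the TCP and whose axes are the flange's). Camera axes: x right, y up, looking along -z (the intrinsics and any distortion apply to the point x, -y, -z); pixel columns grow to the right and rows downward; lengths in mm; the calibration is good to about 2 mm. A picture is of the moment at which its call begins: read the wrist's pose just before it. There is no depth.
- arm.close_job(): hands the job in; it is judged then, once.
The state is a dict: "time_s": time; "joint_positions": joint angles; "dq": joint speeds; "tau": joint torques, N m; "ee_pos": TCP position; "ee_rot": TCP orientation; "wrist_force": force on the tool from outside, world axes, zero at the start; "ft_torque": the same for the moment, N m; "finger_gap": finger opening in mm; "grip_force": force on a finger pad.
Only numpy, scipy, OpenCV 4.12 (cv2) and the standard library are available. Lean on these libraries where they do the work, as an engineer would, in place of code of your own. Each camera call takes 0.05 s, during which the arm holds its last target. There are 200 camera calls.

TASK

The carver has finished honing: put the four loose grey sharpening stones away, each lying flat in the wooden holder made for its own shape and size. Set them down gently, because they chip if they are dropped, and leave the oak offcut and the tin of honing paste where they are.

Things in the scene. Friction and masses are not known exactly. Their poses are not given: they have to be found in the camera images.
- long_stone: the longest sharpening stone: a loose grey rectangular block 120 x 45 x 25 mm (long side x, 45 mm side y), about 0.3 kg. It lies flat on the bench at the start; origin at the centre of its underside, z up.
- short_stone: the short, broad sharpening stone: a loose grey rectangular block 75 x 45 x 25 mm (75 mm side x, 45 mm side y), about 0.2 kg. It lies flat on the bench at the start; origin at the centre of its underside, z up.
- slip_stone: the narrow sharpening stone: a loose grey rectangular block 100 x 24 x 25 mm (long side x, 24 mm side y), about 0.14 kg. It lies flat on the bench at the start; origin at the centre of its underside, z up.
- round_stone: the round sharpening stone: a loose grey disc 56 mm across and 25 mm high, about 0.14 kg. It lies flat on the bench at the start; origin at the centre of its underside, z up.
- long_holder: pale wooden shallow tray fixed to the bench, the longest holder, for the long stone: recess 138 x 63 mm (long side x), outside 148 x 73 mm, so the stone has about 9 mm to spare on every side. Recess floor 5 mm above the bench, top of the rim 12 mm above the bench (rim 7 mm above the recess floor, 5 mm thick). Origin on the bench under its centre, z up.
- short_holder: pale wooden shallow tray fixed to the bench, the short, broad holder, for the short stone: recess 93 x 63 mm (93 mm side x), outside 103 x 73 mm, so the stone has about 9 mm to spare on every side. Recess floor 5 mm above the bench, top of the rim 12 mm above the bench (rim 7 mm above the recess floor, 5 mm thick). Origin on the bench under its centre, z up.
- slip_holder: pale wooden shallow tray fixed to the bench, the narrow holder, for the narrow stone: recess 118 x 42 mm (long side x), outside 128 x 52 mm, so the stone has about 9 mm to spare on every side. Recess floor 5 mm above the bench, top of the rim 12 mm above the bench (rim 7 mm above the recess floor, 5 mm thick). Origin on the bench under its centre, z up.
- round_holder: pale wooden shallow tray fixed to the bench, the round holder, for the round stone: recess 74 mm across, outside 84 mm, so the stone has about 9 mm to spare on every side. Recess floor 5 mm above the bench, top of the rim 12 mm above the bench (rim 7 mm above the recess floor, 5 mm thick). Origin on the bench under its centre, z up.
- offcut: bystander: a loose oak offcut, wood coloured, a block 95 x 45 x 30 mm (long side x) lying among the stones, not a stone; origin at the centre of its underside.
- tin: bystander: a closed round metal tin of honing paste, 66 mm across and 30 mm high, standing loose beyond the work; origin at the centre of its underside.
Things that resemble listed ones, but are neither listed nor needed, are in the scene too. Leave any turquoise look-alike of the round_stone alone. What is shaped like the long_holder but pink or turquoise is not meant.

How it is judged (in metres and radians):
At the end, for the whole second after the job is handed in: Each of the four stones lies flat (within 0.08 rad) on the recess floor (underside 2 to 9 mm above the bench) of its own holder, its centre within 15 mm of the holder's centre, at rest and let go. The oak offcut and the tin have never been shifted by more than 20 mm and no stone was dropped (horizontal distance between long_stone and long_holder below 0.015 m and z of long_stone in the frame of long_holder between 0.002 and 0.009 m and angle between each of long_stone, short_stone, slip_stone, round_stone's own z axis and vertical below 0.08 rad and linear speed of each of long_stone, short_stone, slip_stone, round_stone below 0.02 m/s and angular speed of each of long_stone, short_stone, slip_stone, round_stone below 0.2 rad/s and contact force between the fingers and long_stone below 0.1 N and horizontal distance between short_stone and short_holder below 0.015 m and z of short_stone in the frame of short_holder between 0.002 and 0.009 m and contact force between the fingers and short_stone below 0.1 N and horizontal distance between slip_stone and slip_holder below 0.015 m and z of slip_stone in the frame of slip_holder between 0.002 and 0.009 m and contact force between the fingers and slip_stone below 0.1 N and horizontal distance between round_stone and round_holder below 0.015 m and z of round_stone in the frame of round_holder between 0.002 and 0.009 m and contact force between the fingers and round_stone below 0.1 N); the robot touches nothing.
It fails at once if a stone is dropped or thrown (faster than 0.7 m/s with no finger on it, a fall of about 25 mm) ((linear speed of long_stone above 0.7 m/s and contact force between the fingers and long_stone below 0.02 N) or (linear speed of short_stone above 0.7 m/s and contact force between the fingers and short_stone below 0.02 N) or (linear speed of slip_stone above 0.7 m/s and contact force between the fingers and slip_stone below 0.02 N) or (linear speed of round_stone above 0.7 m/s and contact force between the fingers and round_stone below 0.02 N)).
It fails at once if the oak offcut is shifted by more than 20 mm (distance of offcut from where it was at the start of the episode above 0.02 m).
It fails at once if the paste tin is shifted by more than 20 mm (distance of tin from where it was at the start of the episode above 0.02 m).
It also fails if it takes over 99 s, if anything falls off the work surface, if the arm or the gripper's body presses on something with over 40 N, if the wrist force passes 120 N, or if a joint passes its speed limit or range.

## Working session

There is one attempt and no reset: what is moved stays moved. The work goes in short steps, Python scripts to look and compute and a tool call to move; the robot and the scene stay as the last step left them, time stands still between calls to the robot, and variables do not carry over. Pictures are saved under pics/ and viewed, at most 14 in all, crops included, and the job is handed in when it is done.

Besides the shell and the picture viewer there is one more tool, called after ">>>" by a JSON object that holds its "method" and its "body", one argument or row to a line. jog_arm: Moves the arm, as the interface text tells. Its arguments: {"type":"object","properties":{"deltas":{"type":"array","items":{"type":"array","items":{"type":"number"}}}},"required":["deltas"]}

```bash
mkdir -p pics; python3 - <<'E'
from cell import arm
import cv2,numpy as np
s=arm.read_state();print({k:np.round(v,3).tolist() for k,v in s.items()},arm.grasp_offset)
for n in("scene","side","wrist"):
    c=arm.capture(n);cv2.imwrite(f"pics/{n}0.png",c["image"][:,:,::-1])
    np.savez(f"{n}0.npz",**c);print(n,{k:np.round(v,3).tolist() for k,v in c.items() if k!="image"})
E
```

```text
{'time_s': 0.0, 'joint_positions': [1.51, 0.359, 0.011, -0.0, -1.224, -0.288], 'dq': [-0.0, 0.001, 0.001, -0.001, -0.001, 0.0], 'tau': [-0.0, -58.332, 29.342, 6.936, -0.006, -0.0], 'ee_pos': [230.565, 633.899, 230.382], 'ee_rot': [3.092, -0.545, -0.0], 'wrist_force': [-1.008, -1.087, -0.736], 'ft_torque': [0.025, -0.022, 0.032], 'grip_force': 0.0, 'finger_gap': 85.31} 18.700000000000003
scene {'intrinsics': [[444.333, 0.0, 291.522], [0.0, 444.333, 217.186], [0.0, 0.0, 1.0]], 'world_to_cam': [[0.175, 0.984, 0.005, -45.894], [-0.848, 0.149, 0.508, 437.255], [0.5, -0.093, 0.861, -1277.76], [0.0, 0.0, 0.0, 1.0]]}
side {'intrinsics': [[437.896, 0.0, 283.942], [0.0, 437.896, 216.529], [0.0, 0.0, 1.0]], 'world_to_cam': [[-0.971, -0.24, -0.008, 491.657], [0.181, -0.75, 0.637, -138.764], [-0.159, 0.617, 0.771, -822.944], [0.0, 0.0, 0.0, 1.0]]}
wrist {'intrinsics': [[361.29, 0.0, 272.534], [0.0, 361.29, 208.397], [0.0, 0.0, 1.0]], 'hand_eye': [[-0.0, 0.953, 0.303, 78.301], [1.0, 0.0, 0.0, 0.405], [0.0, 0.303, -0.953, -142.004], [0.0, 0.0, 0.0, 1.0]]}
```

View pics/scene0.png

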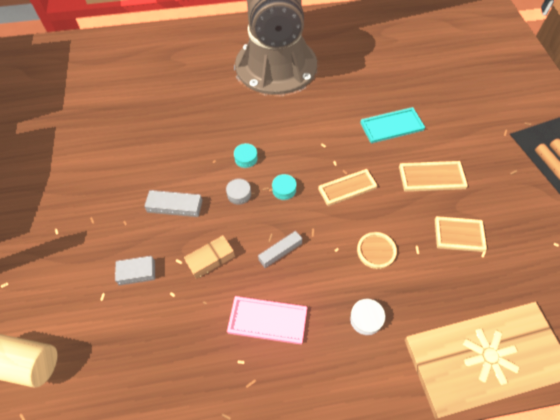

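View pics/side0.png

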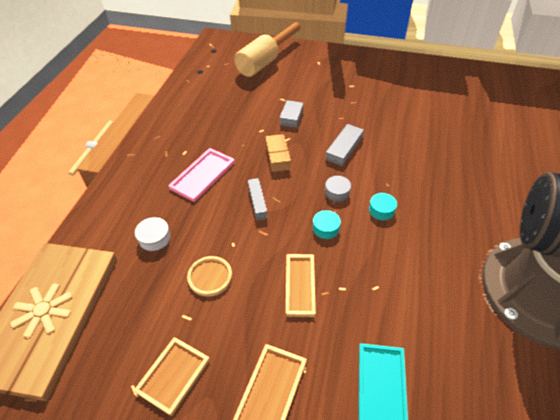

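The scene view shows what could be taken for what:
- **Grey stones:** long (173,203), short (135,270), slip (281,249), round (238,191). The turquoise discs at (246,155) and (284,187) are look-alikes.
- **Wooden holders:** slip (348,186), long (433,176), short (460,234), round (377,250). The turquoise (392,125) and pink (268,320) trays are decoys.
- **Bystanders:** offcut (209,256), tin (367,316).

Next I'll measure them in both fixed views.

```bash
cat > h.py <<'E'
import cv2,numpy as np
def ray(c,uv,z):
    K,T=c["intrinsics"],c["world_to_cam"];R,t=T[:3,:3],T[:3,3]
    uv=np.atleast_2d(uv).astype(float)
    d=np.c_[(uv[:,0]-K[0,2])/K[0,0],-(uv[:,1]-K[1,2])/K[1,1],-np.ones(len(uv))]@R
    o=-R.T@t
    return (o+d*((z-o[2])/d[:,2])[:,None])[:,:2]
def rect(p):
    (c,s,a)=cv2.minAreaRect(p.astype(np.float32))
    if s[0]<s[1]: s=s[::-1];a+=90
    return np.round(c,1),np.round(s,1),round((a+90)%180-90,1)   # centre,size,angle of long side
E
python3 - <<'E'
from h import *
seeds={"scene":dict(long=(173,203),short=(135,270),slip=(281,249),round=(238,191),offcut=(209,256),tin=(367,316),tq1=(246,155),tq2=(284,187),H_long=(433,176),H_short=(460,234),H_slip=(348,186),H_round=(377,250)),
"side":dict(long=(345,145),short=(291,113),slip=(258,200),round=(338,188),offcut=(278,153),tin=(152,234),H_slip=(300,285),H_round=(210,276),H_short=(172,375))}
for n in seeds:
    c=dict(np.load(f"{n}0.npz"));im=cv2.cvtColor(c["image"],cv2.COLOR_RGB2HSV);h,s,v=cv2.split(im)
    m={"grey":(s<75)&(v>70),"wood":(h<30)&(s>60)&(v>165),"tq":(h>80)&(h<95)&(s>120)}
    for k,p in seeds[n].items():
        w="tq" if "tq" in k else "wood" if k[0]=="H" or k=="offcut" else "grey"
        cs,_=cv2.findContours(m[w].astype(np.uint8),cv2.RETR_EXTERNAL,cv2.CHAIN_APPROX_NONE)
        b=min(cs,key=lambda q:-cv2.pointPolygonTest(q,p,True) if len(q)>15 else 1e9)
        z=12 if k[0]=="H" else 25 if k not in("offcut","tin") else 30
        print(n,k,"hsv",im[p[1],p[0]],cv2.boundingRect(b),*rect(ray(c,b[:,0],z)),"| z0",rect(ray(c,b[:,0],0))[0])
E
```

```text
scene long hsv [ 15   9 225] (145, 190, 57, 27) [ 438.3 -304.9] [127.5  59.4] 73.9 | z0 [ 421.3 -309.7]
scene short hsv [ 19   9 227] (115, 256, 40, 29) [ 590.6 -390.7] [80.5 56.5] 89.6 | z0 [ 578.1 -398.1]
scene slip hsv [ 13  10 226] (258, 231, 44, 37) [594.  -83.4] [106.5  33.8] -63.4 | z0 [581.6 -81.8]
scene round hsv [ 17  10 230] (226, 179, 25, 25) [ 431.2 -156.1] [67.6 55.7] -7.4 | z0 [ 414.  -156.6]
scene offcut hsv [ 21 105 253] (0, 0, 560, 420) [336.8 -42.2] [1670.5 1198.5] 80.3 | z0 [312.8 -38.8]
scene tin hsv [ 30   3 254] (350, 299, 36, 36) [772.7  60. ] [70.4 70. ] -10.0 | z0 [764.  67.]
scene tq1 hsv [ 88 143 250] (235, 144, 22, 23) [ 329.8 -125.8] [68.  51.1] -6.4 | z0 [ 309.6 -125.4]
scene tq2 hsv [ 89 143 250] (273, 175, 23, 24) [437.1 -49.2] [64.7 51.5] -9.9 | z0 [420.1 -46.6]
scene H_long hsv [ 16 131 248] (0, 0, 560, 420) [322.4 -40.1] [1705.9 1223.9] 80.3 | z0 [312.8 -38.8]
scene H_short hsv [ 15 131 247] (0, 0, 560, 420) [322.4 -40.1] [1705.9 1223.9] 80.3 | z0 [312.8 -38.8]
scene H_slip hsv [ 15 131 247] (0, 0, 560, 420) [322.4 -40.1] [1705.9 1223.9] 80.3 | z0 
[... 351 characters left out ...]
 (248, 178, 19, 42) [585.  -76.2] [119.7  27.3] -63.9 | z0 [592.6 -97.5]
side round hsv [ 15   9 238] (325, 175, 26, 26) [ 421.9 -147.5] [75.9 55.1] -81.6 | z0 [ 423.7 -171.3]
side offcut hsv [ 21 121 255] (265, 132, 31, 32) [ 574.3 -243. ] [105.   67.4] -65.7 | z0 [ 583.1 -275.9]
side tin hsv [ 23   4 253] (135, 217, 35, 34) [762.1  68.8] [86.7 66.1] -58.0 | z0 [778.9  49.3]
side H_slip hsv [ 16 152 247] (232, 92, 135, 328) [447.4 -76.2] [873.3 127.7] 88.8 | z0 [448.7 -86.2]
side H_round hsv [ 16 162 245] (130, 42, 198, 373) [ 630.7 -197.2] [1146.4  180.2] -89.6 | z0 [ 635.1 -209.3]
side H_short hsv [ 15 163 240] (130, 42, 198, 373) [ 630.7 -197.2] [1146.4  180.2] -89.6 | z0 [ 635.1 -209.3]
```

```bash
python3 - <<'E'
import cv2
a=cv2.imread("pics/scene0.png");cv2.imwrite("pics/crop1.png",cv2.resize(a[130:300,100:500],None,fx=2,fy=2,interpolation=cv2.INTER_CUBIC))
E
```

```text
(no output)
```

View pics/crop1.png

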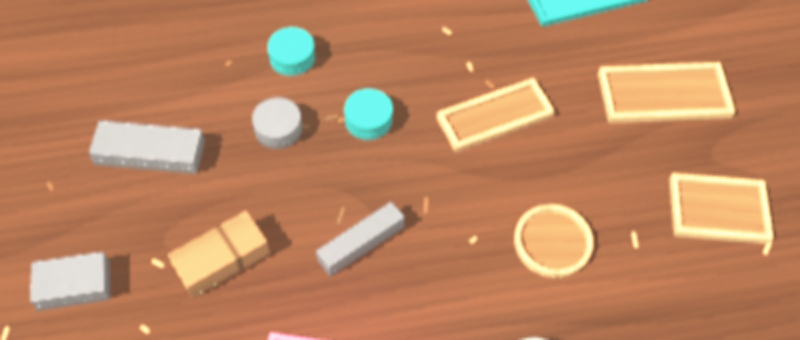

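The crop confirms the choice: grey blocks and disc as the stones, and four wooden-rimmed holders. All of them are clear of the turquoise and pink decoys. I'll refine using only the bright top faces and holder tops.

```bash
python3 - <<'E'
from h import *
seeds={"scene":dict(long=(173,200),short=(135,267),slip=(281,247),round=(238,188),offcut=(209,256),H_long=(433,176),H_short=(460,234),H_slip=(348,186),H_round=(377,250)),
"side":dict(long=(345,142),short=(292,108),slip=(258,197),round=(338,184),offcut=(278,146),H_slip=(300,285),H_round=(210,276),H_short=(172,375))}
for n in seeds:
    c=dict(np.load(f"{n}0.npz"));h,s,v=cv2.split(cv2.cvtColor(c["image"],cv2.COLOR_RGB2HSV))
    m={"grey":(s<75)&(v>205),"wood":(v>215)&(s>60)}
    for k,p in seeds[n].items():
        w="wood" if k[0]=="H" or k=="offcut" else "grey"
        mm=cv2.morphologyEx(m[w].astype(np.uint8),cv2.MORPH_OPEN,np.ones((3,3))) if k[0]=="H" else m[w].astype(np.uint8)
        cs,_=cv2.findContours(mm,cv2.RETR_EXTERNAL,cv2.CHAIN_APPROX_NONE)
        b=min(cs,key=lambda q:-cv2.pointPolygonTest(q,p,True) if len(q)>12 else 1e9)
        z=12 if k[0]=="H" else 25 if k!="offcut" else 30
        print(n,k,cv2.boundingRect(b),*rect(ray(c,b[:,0],z)))
E
```

```text
scene long (145, 190, 55, 21) [ 430.6 -307. ] [119.   45.8] 74.0
scene short (115, 256, 37, 25) [ 585.4 -393.8] [74.  45.8] 90.0
scene slip (258, 232, 43, 31) [589.1 -85.1] [99.6 23.2] -63.7
scene round (226, 179, 24, 20) [ 423.3 -156.9] [53.9 53.1] -69.2
scene offcut (184, 235, 49, 40) [ 582.8 -236.7] [96.8 47.8] -66.3
scene H_long (403, 161, 63, 30) [457.4 306.8] [147.1  84.1] 82.3
scene H_short (436, 216, 50, 41) [621.  317.7] [105.4  93.2] 67.3
scene H_slip (322, 169, 52, 36) [453.   96.6] [130.   59.5] -76.9
scene H_round (357, 231, 38, 38) [625.7 122.1] [88.9 75.8] 7.8
side long (326, 125, 37, 33) [ 430.2 -307.9] [118.1  43.8] 73.7
side short (280, 101, 23, 19) [ 584.5 -394.9] [74.1 44.2] 88.7
side slip (248, 179, 19, 34) [588.2 -85.6] [98.7 24.5] -63.5
side round (326, 176, 25, 18) [ 422.2 -156.9] [53.3 51.8] 13.5
side offcut (266, 134, 25, 29) [ 576.7 -240. ] [95.5 56.4] -66.3
side H_slip (285, 258, 31, 54) [450.4 100.9] [115.   54.7] -77.3
side H_round (187, 256, 45, 38) [624.  121.9] [84.8 82.7] 13.6
side H_short (132, 346, 76, 68) [620.7 318.5] [104.4  80.7] 74.6
```

```bash
cat >> h.py <<'E'
from scipy.spatial.transform import Rotation as Ro
from cell import arm
def yaw(s):
    R=Ro.from_rotvec(s["ee_rot"]).as_matrix();return np.arctan2(R[1,0],R[0,0])
def go(x,y,z,yd=None,step=.045):
    """tool deltas to a world TCP pose; yd: yaw of tool x, deg (nearest half turn); shift first, then turn"""
    s=arm.read_state();R=Ro.from_rotvec(s["ee_rot"]).as_matrix()
    d=R.T@(np.array([x,y,z])-s["ee_pos"])/1e3;n=int(np.ceil(np.linalg.norm(d)/step))
    print("t",round(s["time_s"],1),"pos",np.round(s["ee_pos"],1),"yaw",round(np.degrees(yaw(s)),1),"tilt",np.round(np.degrees(np.arccos(-R[2,2])),2),"j6",np.round(s["joint_positions"],2)[[0,5]],"gap",round(s["finger_gap"],1),"F",np.round(s["wrist_force"],1),"grip",round(s["grip_force"],1))
    print("shift total",np.round(d,4),"rows",n,"per row",np.round(d/max(n,1),4))
    if yd is not None:
        w=-((np.radians(yd)-yaw(s)+np.pi/2)%np.pi-np.pi/2)
        k=int(np.ceil(abs(w)/.17));print("wz total",round(w,3),"rows",k,"per row",round(w/max(k,1),4))
E
python3 -c "
from h import *
go(560,200,300)"
```

```text
t 0.1 pos [230.6 634.  230.6] yaw -20.0 tilt 0.07 j6 [ 1.51 -0.29] gap 85.8 F [ 0.2  0.3 -0.5] grip 0.0
shift total [ 0.4579  0.2953 -0.069 ] rows 13 per row [ 0.0352  0.0227 -0.0053]
```

>>> {"method": "jog_arm", "body": {
  "deltas": [
    [0.038,0.0246,-0.0058,0,0,0,1],
    [0.038,0.0246,-0.0058,0,0,0,1],
    [0.038,0.0246,-0.0058,0,0,0,1],
    [0.038,0.0246,-0.0058,0,0,0,1],
    [0.038,0.0246,-0.0058,0,0,0,1],
    [0.038,0.0246,-0.0058,0,0,0,1],
    [0.038,0.0246,-0.0058,0,0,0,1],
    [0.038,0.0246,-0.0058,0,0,0,1],
    [0.038,0.0246,-0.0058,0,0,0,1],
    [0.038,0.0246,-0.0058,0,0,0,1],
    [0.038,0.0246,-0.0058,0,0,0,1],
    [0.038,0.0246,-0.0058,0,0,0,1]
  ]
}}

```text
time_s: 1.65
ee_pos: [558.9, 199.7, 301.0]
ee_rot: [3.094, -0.545, -0.0]
wrist_force: [0.5, 0.7, 0.7]
finger_gap: 85.3
grip_force: 0.0
```

>>> {"method": "jog_arm", "body": {
  "deltas": [
    [0,0,0,0,0,0,1],
    [0,0,0,0,0,0,1]
  ]
}}

```text
time_s: 1.9
ee_pos: [558.2, 200.9, 300.5]
ee_rot: [3.093, -0.546, -0.001]
wrist_force: [-0.3, 0.3, 0.3]
finger_gap: 85.0
grip_force: 0.0
```

```bash
python3 - <<'E'
from h import *
s=arm.read_state();c=arm.capture("wrist");cv2.imwrite("pics/wrist1.png",c["image"][:,:,::-1])
T=np.eye(4);T[:3,:3]=Ro.from_rotvec(s["ee_rot"]).as_matrix();T[:3,3]=s["ee_pos"]
c["world_to_cam"]=np.linalg.inv(T@c["hand_eye"]);np.savez("wrist1.npz",**c)
K,W=c["intrinsics"],c["world_to_cam"]
for k,p in dict(H_long=(457,307),H_short=(621,318),H_slip=(452,98),H_round=(625,122)).items():
    q=W[:3,:3]@np.array([*p,12])+W[:3,3];print(k,np.round([K[0,2]-K[0,0]*q[0]/q[2],K[1,2]+K[1,1]*q[1]/q[2]]))
go(560,200,300)
E
```

```text
H_long [223. 261.]
H_short [161. 146.]
H_slip [378. 213.]
H_round [318.  83.]
t 1.9 pos [557.9 201.4 300.6] yaw -20.0 tilt 0.03 j6 [0.68 0.55] gap 85.4 F [-0.3  0.9  0.3] grip 0.0
shift total [0.0024 0.0006 0.0006] rows 1 per row [0.0024 0.0006 0.0006]
```

View pics/wrist1.png

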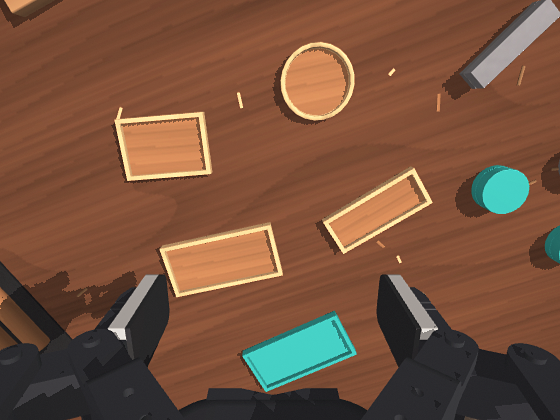

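The wrist view shows all four holders clearly, at their predicted pixels: long (222,261), short (163,147), slip (377,210) and round (318,81). I'll measure their rims here, since hardly any of the outer walls are visible.

```bash
python3 - <<'E'
from h import *
c=dict(np.load("wrist1.npz"));h,s,v=cv2.split(cv2.cvtColor(c["image"],cv2.COLOR_RGB2HSV))
seeds=dict(H_long=(222,261),H_short=(163,147),H_slip=(377,210),H_round=(318,81))
for k,(x,y) in seeds.items(): print(k,[(s[y,x],v[y,x])],end=" ")
m=((v>170)&(s>40)&(h<35)&(v.astype(int)>165)).astype(np.uint8)
for lo in (150,165,180):
  for k,p in seeds.items():
    m=((v>lo)&(h<35)&(s>40)).astype(np.uint8)
    cs,_=cv2.findContours(m,cv2.RETR_EXTERNAL,cv2.CHAIN_APPROX_NONE)
    b=min(cs,key=lambda q:-cv2.pointPolygonTest(q,p,True) if len(q)>40 else 1e9)
    f=cv2.drawContours(np.zeros_like(m),[b],-1,1,-1);f=cv2.morphologyEx(f,cv2.MORPH_OPEN,np.ones((15,15)))
    b=max(cv2.findContours(f,cv2.RETR_EXTERNAL,cv2.CHAIN_APPROX_NONE)[0],key=len)
    print(lo,k,cv2.boundingRect(b),*rect(ray(c,b[:,0],12)))
E
```

```text
H_long [(np.uint8(147), np.uint8(200))] H_short [(np.uint8(148), np.uint8(200))] H_slip [(np.uint8(148), np.uint8(202))] H_round [(np.uint8(148), np.uint8(216))] 150 H_long (163, 225, 117, 70) [458.4 308.4] [149.2  77.9] 83.0
150 H_short (117, 113, 94, 67) [619. 315.] [105.7  74. ] 74.7
150 H_slip (329, 173, 98, 76) [454.8  99.6] [128.6  56.2] -77.1
150 H_round (281, 43, 73, 77) [625.6 122.3] [81.6 80.7] 70.0
165 H_long (163, 225, 117, 70) [458.1 308.5] [149.2  77.2] 82.9
165 H_short (117, 113, 94, 67) [618.8 315.2] [105.5  73.5] 74.7
165 H_slip (329, 174, 98, 75) [453.4  99.4] [128.4  53.5] -77.1
165 H_round (281, 43, 73, 77) [625.6 122.3] [81.6 80.7] 70.0
180 H_long (164, 227, 116, 68) [457.2 308.5] [149.2  75.2] 82.8
180 H_short (117, 113, 94, 67) [618.8 315.4] [105.1  73.5] 74.7
180 H_slip (329, 174, 98, 75) [453.2  99.3] [128.4  53. ] -77.0
180 H_round (281, 43, 73, 76) [626.1 122.1] [81.5 79.6] 70.0
```

Sizes match the given ones, so the poses are:
- **Holders:** long (456,308, 83°), short (619,315, 74.7°), slip (453,99.5, -77°), round (625.5,122)
- **Stones:** long (430.4,-307.5, 74°), short (585,-394.4, 89.5°), slip (588.6,-85.3, -63.6°), round (422.8,-156.9)

I'll take the slip stone first.

```bash
python3 -c "
from h import *
go(588.6,-85.3,100,-63.6)"
```

```text
t 1.9 pos [557.9 201.4 300.6] yaw -20.0 tilt 0.03 j6 [0.68 0.55] gap 85.4 F [-0.3  0.9  0.3] grip 0.0
shift total [0.1268 0.2589 0.2006] rows 8 per row [0.0159 0.0324 0.0251]
wz total 0.761 rows 5 per row 0.1523
```

>>> {"method": "jog_arm", "body": {
  "deltas": [
    [0.018,0.037,0.0286,0,0,0,1],
    [0.018,0.037,0.0286,0,0,0,1],
    [0.018,0.037,0.0286,0,0,0,1],
    [0.018,0.037,0.0286,0,0,0,1],
    [0.018,0.037,0.0286,0,0,0,1],
    [0.018,0.037,0.0286,0,0,0,1],
    [0.018,0.037,0.0286,0,0,0,1],
    [0,0,0,0,0,0.152,1],
    [0,0,0,0,0,0.152,1],
    [0,0,0,0,0,0.152,1],
    [0,0,0,0,0,0.152,1],
    [0,0,0,0,0,0.153,1]
  ]
}}

```text
time_s: 3.45
ee_pos: [588.2, -84.0, 100.7]
ee_rot: [-2.668, 1.659, 0.0]
wrist_force: [-0.3, -0.2, -0.3]
finger_gap: 85.2
grip_force: 0.0
```

>>> {"method": "jog_arm", "body": {
  "deltas": [
    [0,0,0,0,0,0,1],
    [0,0,0,0,0,0,1]
  ]
}}

```text
time_s: 3.7
ee_pos: [588.2, -84.7, 100.7]
ee_rot: [-2.674, 1.649, 0.0]
wrist_force: [0.8, 0.8, -0.5]
finger_gap: 85.5
grip_force: 0.0
```

```bash
python3 - <<'E'
from h import *
go(588.6,-85.3,8,-63.6)
c=arm.capture("wrist");cv2.imwrite("pics/wrist2.png",c["image"][:,:,::-1])
E
```

```text
t 3.7 pos [588.2 -84.7 100.7] yaw -63.3 tilt 0.0 j6 [0.19 0.28] gap 85.5 F [ 0.8  0.8 -0.5] grip 0.0
shift total [ 0.0007 -0.0001  0.0927] rows 3 per row [ 0.0002 -0.      0.0309]
wz total 0.005 rows 1 per row 0.0046
```

View pics/wrist2.png

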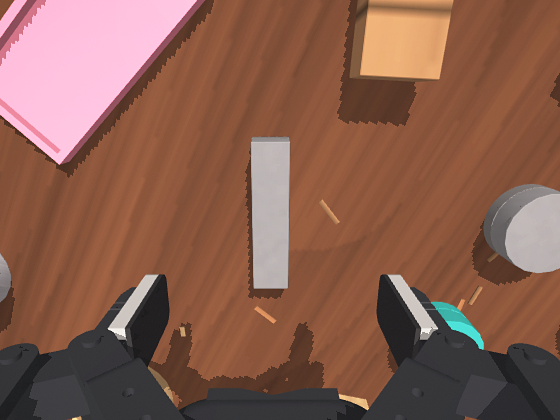

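The slip stone is centred between the fingers (column 270) and aligned with them. Descending.

>>> {"method": "jog_arm", "body": {
  "deltas": [
    [0,0,0.03,0,0,0,1],
    [0,0,0.03,0,0,0,1],
    [0,0,0.022,0,0,0,1],
    [0,0,0.0107,0,0,0,1],
    [0,0,0,0,0,0,1],
    [0,0,0,0,0,0,0],
    [0,0,0,0,0,0,0],
    [0,0,0,0,0,0,0],
    [0,0,0,0,0,0,0],
    [0,0,0,0,0,0,0],
    [0,0,0,0,0,0,0],
    [0,0,0,0,0,0,0]
  ]
}}

```text
time_s: 5.25
ee_pos: [588.9, -85.3, 8.8]
ee_rot: [-2.67, 1.654, -0.002]
wrist_force: [-0.7, 0.9, 7.2]
finger_gap: 22.2
grip_force: 60.2
```

```bash
python3 - <<'E'
from h import *
go(588.6,-85.3,100)
c=arm.capture("side");cv2.imwrite("pics/side2.png",cv2.resize(c["image"][100:250,180:340,::-1],None,fx=4,fy=4))
E
```

```text
t 5.2 pos [588.9 -85.3   8.8] yaw -63.6 tilt 0.08 j6 [0.18 0.28] gap 22.2 F [-0.7  0.9  7.2] grip 60.2
shift total [-0.0001  0.0001 -0.0912] rows 3 per row [-0.      0.     -0.0304]
```

View pics/side2.png

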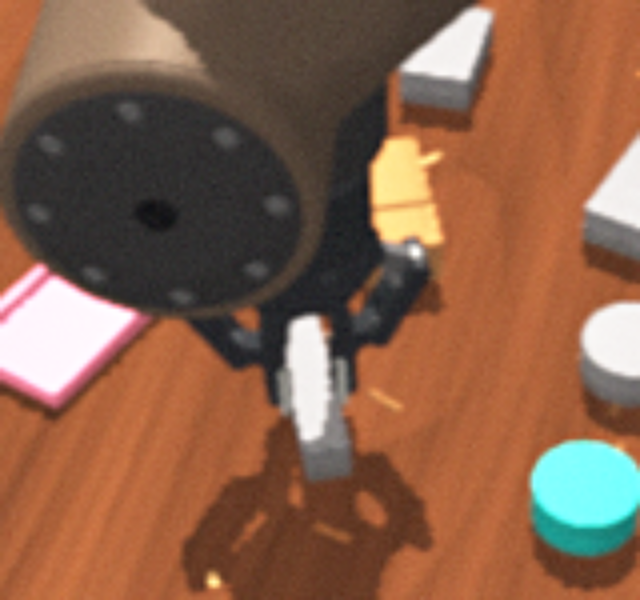

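The stone is held between the pads near its middle (gap 22 mm, grip 60 N). Lifting.

>>> {"method": "jog_arm", "body": {
  "deltas": [
    [0,0,-0.01,0,0,0,0],
    [0,0,-0.02,0,0,0,0],
    [0,0,-0.03,0,0,0,0],
    [0,0,-0.03,0,0,0,0],
    [0,0,0,0,0,0,0]
  ]
}}

```text
time_s: 5.92
ee_pos: [589.7, -85.3, 100.9]
ee_rot: [-2.668, 1.653, -0.006]
wrist_force: [0.6, -1.0, -2.2]
finger_gap: 22.5
grip_force: 59.3
```

```bash
python3 - <<'E'
from h import *
go(453,99.5,98,-77,.04)
E
```

```text
t 5.9 pos [589.7 -85.3 100.9] yaw -63.6 tilt 0.27 j6 [0.18 0.28] gap 22.5 F [ 0.6 -1.  -2.2] grip 59.3
shift total [-0.2263  0.0402  0.0023] rows 6 per row [-0.0377  0.0067  0.0004]
wz total 0.234 rows 2 per row 0.1172
```

>>> {"method": "jog_arm", "body": {
  "deltas": [
    [-0.015,0.003,0,0,0,0,0],
    [-0.035,0.006,0,0,0,0,0],
    [-0.04,0.007,0,0,0,0,0],
    [-0.04,0.007,0,0,0,0,0],
    [-0.04,0.007,0,0,0,0,0],
    [-0.035,0.006,0,0,0,0,0],
    [-0.0213,0.0042,0,0,0,0,0],
    [0,0,0,0,0,0.08,0],
    [0,0,0,0,0,0.09,0],
    [0,0,0,0,0,0.064,0],
    [0,0,0,0,0,0,0],
    [0,0,0,0,0,0,0]
  ]
}}

```text
time_s: 7.42
ee_pos: [450.9, 99.3, 97.5]
ee_rot: [2.459, -1.953, -0.001]
wrist_force: [-0.7, -0.1, -1.8]
finger_gap: 22.7
grip_force: 59.3
```

```bash
python3 - <<'E'
from h import *
go(453,99.5,14.2,-77)
c=arm.capture("wrist");cv2.imwrite("pics/wrist3.png",c["image"][:,:,::-1])
E
```

```text
t 7.4 pos [450.9  99.3  97.5] yaw -76.9 tilt 0.06 j6 [ 0.64 -0.42] gap 22.7 F [-0.7 -0.1 -1.8] grip 59.3
shift total [ 0.0002 -0.0022  0.0833] rows 2 per row [ 0.0001 -0.0011  0.0417]
wz total 0.002 rows 1 per row 0.0017
```

View pics/wrist3.png

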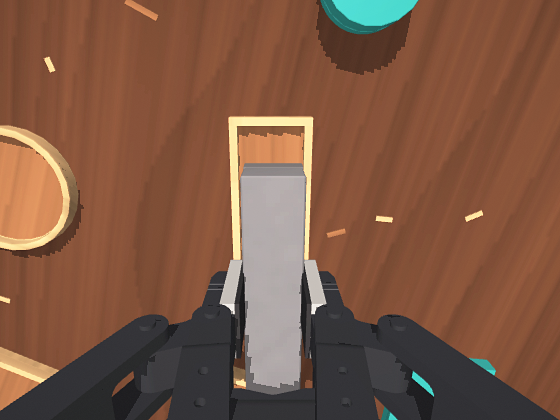

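The slip stone is aligned over its holder (rim columns 232–312, stone 241–305). Lowering it gently.

>>> {"method": "jog_arm", "body": {
  "deltas": [
    [0,-0.0022,0.02,0,0,0,0],
    [0,0,0.03,0,0,0,0],
    [0,0,0.02,0,0,0,0],
    [0,0,0.008,0,0,0,0],
    [0,0,0.003,0,0,0,0],
    [0,0,0.001,0,0,0,0],
    [0,0,0,0,0,0,0]
  ]
}}

```text
time_s: 8.35
ee_pos: [454.1, 100.1, 16.6]
ee_rot: [-2.458, 1.955, -0.001]
wrist_force: [0.1, 0.0, -2.4]
finger_gap: 22.8
grip_force: 59.2
```

>>> {"method": "jog_arm", "body": {
  "deltas": [
    [0,0,0.001,0,0,0,0],
    [0,0,0.001,0,0,0,0],
    [0,0,0,0,0,0,0]
  ]
}}

```text
time_s: 8.72
ee_pos: [453.7, 99.8, 14.0]
ee_rot: [-2.459, 1.956, -0.0]
wrist_force: [-0.1, -0.0, -1.4]
finger_gap: 22.7
grip_force: 59.2
```

>>> {"method": "jog_arm", "body": {
  "deltas": [
    [0,0,0.0006,0,0,0,0],
    [0,0,0,0,0,0,0],
    [0,0,0,0,0,0,0.2],
    [0,0,0,0,0,0,0.4],
    [0,0,0,0,0,0,0.6],
    [0,0,0,0,0,0,1],
    [0,0,0,0,0,0,1],
    [0,0,-0.01,0,0,0,1],
    [0,0,-0.03,0,0,0,1],
    [0,0,-0.045,0,0,0,1],
    [0,0,-0.02,0,0,0,1],
    [0,0,0,0,0,0,1]
  ]
}}

```text
time_s: 10.22
ee_pos: [454.7, 100.5, 120.6]
ee_rot: [-2.456, 1.953, -0.002]
wrist_force: [-0.0, 0.2, -0.1]
finger_gap: 85.5
grip_force: 0.0
```

```bash
cat >> h.py <<'E'
def stone(name,seed):
    """grey top face seen in a fixed view; seed world xyz"""
    c=arm.capture(name);h,s,v=cv2.split(cv2.cvtColor(c["image"],cv2.COLOR_RGB2HSV))
    W,K=c["world_to_cam"],c["intrinsics"];q=W[:3,:3]@np.array(seed)+W[:3,3]
    p=(K[0,2]-K[0,0]*q[0]/q[2],K[1,2]+K[1,1]*q[1]/q[2])
    cs,_=cv2.findContours(((s<75)&(v>205)).astype(np.uint8),cv2.RETR_EXTERNAL,cv2.CHAIN_APPROX_NONE)
    b=min(cs,key=lambda q:-cv2.pointPolygonTest(q,p,True) if len(q)>12 else 1e9)
    print(name,np.round(p),cv2.boundingRect(b),*rect(ray(c,b[:,0],seed[2])))
E
python3 - <<'E'
from h import *
go(423,-157,120,-64)
stone("scene",(453,100,30));stone("side",(453,100,30));stone("scene",(423,-157,25))
E
```

```text
t 10.2 pos [454.7 100.5 120.6] yaw -77.0 tilt 0.26 j6 [ 0.64 -0.42] gap 85.5 F [-0.   0.2 -0.1] grip 0.0
shift total [ 2.438e-01  8.890e-02 -1.000e-04] rows 6 per row [ 0.0406  0.0148 -0.    ]
wz total -0.227 rows 2 per row -0.1133
scene [348. 182.] (326, 162, 44, 30) [450.3 103.2] [118.1  47.5] -64.2
side [299. 277.] (286, 255, 29, 59) [449.3 110.1] [122.5  50. ] -77.0
scene [237. 188.] (226, 179, 24, 20) [ 424.2 -156.5] [53.8 53.1] 80.1
```

>>> {"method": "jog_arm", "body": {
  "deltas": [
    [0.0406,0.0148,0,0,0,0,1],
    [0.0406,0.0148,0,0,0,0,1],
    [0.0406,0.0148,0,0,0,0,1],
    [0.0406,0.0148,0,0,0,0,1],
    [0.0406,0.0148,0,0,0,0,1],
    [0.0406,0.0148,0,0,0,0,1],
    [0,0,0,0,0,-0.14,1],
    [0,0,0,0,0,-0.14,1],
    [0,0,0,0,0,-0.14,1],
    [0,0,0,0,0,-0.14,1],
    [0,0,0,0,0,0,1],
    [0,0,0,0,0,0,1]
  ]
}}

```text
time_s: 11.88
ee_pos: [421.7, -157.4, 117.9]
ee_rot: [2.901, -1.204, -0.002]
wrist_force: [-0.8, 0.5, 0.1]
finger_gap: 85.5
grip_force: 0.0
```

```bash
python3 - <<'E'
from h import *
go(423,-157,8,-45)
E
```

```text
t 11.9 pos [ 421.7 -157.4  117.9] yaw -45.1 tilt 0.07 j6 [0.08 0.7 ] gap 85.5 F [-0.8  0.5  0.1] grip 0.0
shift total [ 0.0007 -0.0013  0.1099] rows 3 per row [ 0.0002 -0.0004  0.0366]
wz total -0.001 rows 1 per row -0.0014
```

>>> {"method": "jog_arm", "body": {
  "deltas": [
    [0.0007,-0.0013,0.03,0,0,0,1],
    [0,0,0.035,0,0,0,1],
    [0,0,0.03,0,0,0,1],
    [0,0,0.015,0,0,0,1],
    [0,0,0,0,0,0,1],
    [0,0,0,0,0,0,0],
    [0,0,0,0,0,0,0],
    [0,0,0,0,0,0,0],
    [0,0,0,0,0,0,0],
    [0,0,0,0,0,0,0]
  ]
}}

```text
time_s: 13.12
ee_pos: [424.2, -157.0, 9.8]
ee_rot: [-2.903, 1.2, -0.003]
wrist_force: [-1.4, 1.2, 9.3]
finger_gap: 53.6
grip_force: 61.1
```

```bash
python3 - <<'E'
from h import *
go(423,-157,100,-45)
E
```

```text
t 13.1 pos [ 424.2 -157.     9.8] yaw -44.9 tilt 0.12 j6 [0.08 0.7 ] gap 53.6 F [-1.4  1.2  9.3] grip 61.1
shift total [-0.0007  0.0007 -0.0902] rows 3 per row [-0.0002  0.0002 -0.0301]
wz total 0.002 rows 1 per row 0.0015
```

>>> {"method": "jog_arm", "body": {
  "deltas": [
    [0,0,-0.01,0,0,0,0],
    [0,0,-0.02,0,0,0,0],
    [0,0,-0.03,0,0,0,0],
    [0,0,-0.03,0,0,0,0],
    [0,0,0,0,0,0,0]
  ]
}}

```text
time_s: 13.75
ee_pos: [425.2, -157.0, 101.4]
ee_rot: [-2.901, 1.199, -0.008]
wrist_force: [-0.2, 0.2, -1.4]
finger_gap: 53.4
grip_force: 63.3
```

```bash
python3 - <<'E'
from h import *
go(625.5,122,100)
E
```

```text
t 13.8 pos [ 425.2 -157.   101.4] yaw -44.9 tilt 0.34 j6 [0.08 0.7 ] gap 53.4 F [-0.2  0.2 -1.4] grip 63.3
shift total [-0.0551 -0.339   0.0026] rows 8 per row [-0.0069 -0.0424  0.0003]
```

>>> {"method": "jog_arm", "body": {
  "deltas": [
    [-0.003,-0.018,0,0,0,0,0],
    [-0.006,-0.035,0,0,0,0,0],
    [-0.007,-0.044,0,0,0,0,0],
    [-0.007,-0.044,0,0,0,0,0],
    [-0.007,-0.044,0,0,0,0,0],
    [-0.007,-0.044,0,0,0,0,0],
    [-0.007,-0.044,0,0,0,0,0],
    [-0.006,-0.036,0,0,0,0,0],
    [-0.0035,-0.02,0,0,0,0,0],
    [-0.0016,-0.01,0,0,0,0,0],
    [0,0,0,0,0,0,0],
    [0,0,0,0,0,0,0]
  ]
}}

```text
time_s: 15.25
ee_pos: [623.1, 121.1, 98.4]
ee_rot: [2.903, -1.201, -0.001]
wrist_force: [-0.2, -0.6, -1.6]
finger_gap: 53.7
grip_force: 63.4
```

```bash
python3 - <<'E'
from h import *
go(625.5,122,15)
E
```

```text
t 15.2 pos [623.1 121.1  98.4] yaw -45.0 tilt 0.03 j6 [0.5  0.29] gap 53.7 F [-0.2 -0.6 -1.6] grip 63.4
shift total [ 0.0011 -0.0024  0.0834] rows 2 per row [ 0.0006 -0.0012  0.0417]
```

>>> {"method": "jog_arm", "body": {
  "deltas": [
    [0.0011,-0.0024,0.02,0,0,0,0],
    [0,0,0.03,0,0,0,0],
    [0,0,0.02,0,0,0,0],
    [0,0,0.008,0,0,0,0],
    [0,0,0.003,0,0,0,0],
    [0,0,0.001,0,0,0,0],
    [0,0,0,0,0,0,0],
    [0,0,0,0,0,0,0]
  ]
}}

```text
time_s: 16.25
ee_pos: [626.5, 123.0, 17.0]
ee_rot: [-2.903, 1.2, -0.001]
wrist_force: [-0.5, 0.3, -1.2]
finger_gap: 53.3
grip_force: 63.4
```

>>> {"method": "jog_arm", "body": {
  "deltas": [
    [0,0,0.001,0,0,0,0],
    [0,0,0,0,0,0,0]
  ]
}}

```text
time_s: 16.5
ee_pos: [626.2, 122.9, 15.4]
ee_rot: [2.903, -1.2, -0.0]
wrist_force: [-0.2, 0.2, -1.9]
finger_gap: 53.5
grip_force: 63.4
```

>>> {"method": "jog_arm", "body": {
  "deltas": [
    [0,0,0.0006,0,0,0,0],
    [0,0,0,0,0,0,0],
    [0,0,0,0,0,0,0.7],
    [0,0,0,0,0,0,1],
    [0,0,0,0,0,0,1],
    [0,0,0,0,0,0,1],
    [0,0,-0.01,0,0,0,1],
    [0,0,-0.03,0,0,0,1],
    [0,0,-0.045,0,0,0,1],
    [0,0,-0.02,0,0,0,1],
    [0,0,0,0,0,0,1]
  ]
}}

```text
time_s: 17.88
ee_pos: [627.5, 123.4, 122.8]
ee_rot: [-2.9, 1.198, -0.005]
wrist_force: [0.3, -0.5, -1.2]
finger_gap: 85.5
grip_force: 0.0
```

```bash
python3 - <<'E'
from h import *
go(585,-394.4,120,89.5)
E
```

```text
t 17.9 pos [627.5 123.4 122.8] yaw -44.9 tilt 0.27 j6 [0.5  0.29] gap 85.5 F [ 0.3 -0.5 -1.2] grip 0.0
shift total [0.3354 0.3968 0.0016] rows 12 per row [0.0279 0.0331 0.0001]
wz total 0.796 rows 5 per row 0.1592
```

>>> {"method": "jog_arm", "body": {
  "deltas": [
    [0.0305,0.036,0,0,0,0,1],
    [0.0305,0.036,0,0,0,0,1],
    [0.0305,0.036,0,0,0,0,1],
    [0.0305,0.036,0,0,0,0,1],
    [0.0305,0.036,0,0,0,0,1],
    [0.0305,0.036,0,0,0,0,1],
    [0.0305,0.036,0,0,0,0,1],
    [0.0305,0.036,0,0,0,0,1],
    [0.0305,0.036,0,0,0,0,1],
    [0.0305,0.036,0,0,0,0,1],
    [0.0305,0.036,0,0,0,0,1]
  ]
}}

```text
time_s: 19.25
ee_pos: [583.6, -395.7, 119.0]
ee_rot: [-2.903, 1.2, 0.002]
wrist_force: [0.2, -0.2, 0.5]
finger_gap: 85.2
grip_force: 0.0
```

>>> {"method": "jog_arm", "body": {
  "deltas": [
    [0,0,0,0,0,0.16,1],
    [0,0,0,0,0,0.16,1],
    [0,0,0,0,0,0.16,1],
    [0,0,0,0,0,0.16,1],
    [0,0,0,0,0,0.156,1],
    [0,0,0,0,0,0,1],
    [0,0,0,0,0,0,1]
  ]
}}

```text
time_s: 20.12
ee_pos: [584.0, -394.3, 119.3]
ee_rot: [2.215, -2.228, -0.001]
wrist_force: [-0.4, 0.1, 0.6]
finger_gap: 85.5
grip_force: 0.0
```

```bash
python3 - <<'E'
from h import *
go(585,-394.4,8,89.5)
stone("scene",(453,100,30));stone("side",(453,100,30));stone("scene",(625,122,30));stone("side",(625,122,30))
E
```

```text
t 20.1 pos [ 584.  -394.3  119.3] yaw -90.3 tilt 0.04 j6 [-0.32  0.31] gap 85.5 F [-0.4  0.1  0.6] grip 0.0
shift total [ 1.000e-04 -1.100e-03  1.113e-01] rows 3 per row [ 0.     -0.0004  0.0371]
wz total 0.003 rows 1 per row 0.003
scene [348. 182.] (351, 170, 19, 12) [444.1 133.1] [40.3 26.8] -78.2
side [299. 277.] (293, 284, 14, 18) [445.  130.2] [35.  23.8] -76.8
scene [377. 245.] (365, 233, 27, 24) [625.  123.6] [56.9 53.6] -40.2
side [207. 269.] (193, 257, 30, 25) [624.7 122. ] [55.5 53.3] 13.6
```

>>> {"method": "jog_arm", "body": {
  "deltas": [
    [0,-0.0011,0.03,0,0,0,1],
    [0,0,0.035,0,0,0,1],
    [0,0,0.03,0,0,0,1],
    [0,0,0.0165,0,0,0,1],
    [0,0,0,0,0,0,1],
    [0,0,0,0,0,0,0],
    [0,0,0,0,0,0,0],
    [0,0,0,0,0,0,0],
    [0,0,0,0,0,0,0],
    [0,0,0,0,0,0,0]
  ]
}}

```text
time_s: 21.58
ee_pos: [586.4, -394.9, 10.0]
ee_rot: [-2.211, 2.23, -0.004]
wrist_force: [-0.0, 0.9, 7.4]
finger_gap: 43.1
grip_force: 63.2
```

>>> {"method": "jog_arm", "body": {
  "deltas": [
    [0,0,-0.01,0,0,0,0],
    [0,0,-0.02,0,0,0,0],
    [0,0,-0.03,0,0,0,0],
    [0,0,-0.03,0,0,0,0],
    [0,0,0,0,0,0,0]
  ]
}}

```text
time_s: 22.2
ee_pos: [587.2, -395.4, 102.8]
ee_rot: [-2.21, 2.229, -0.009]
wrist_force: [0.4, 0.1, -2.6]
finger_gap: 43.1
grip_force: 62.3
```

```bash
python3 - <<'E'
from h import *
go(619,315,100,74.7)
c=arm.capture("scene");cv2.imwrite("pics/scene3.png",c["image"][:,:,::-1])
E
```

```text
t 22.2 pos [ 587.2 -395.4  102.8] yaw -90.5 tilt 0.36 j6 [-0.32  0.31] gap 43.1 F [ 0.4  0.1 -2.6] grip 62.3
shift total [-0.7106 -0.0257  0.0011] rows 16 per row [-0.0444 -0.0016  0.0001]
wz total 0.258 rows 2 per row 0.1292
```

View pics/scene3.png

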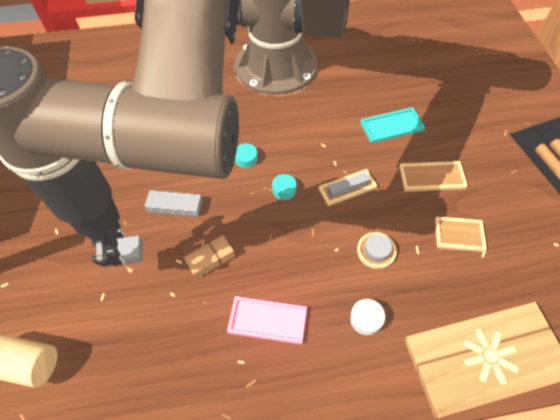

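The slip stone (348,185, half in shadow) and the round stone (378,247) sit in their holders, and the short stone is in the gripper. Carrying it across.

>>> {"method": "jog_arm", "body": {
  "deltas": [
    [-0.02,-0.0007,0,0,0,0,0],
    [-0.035,-0.0013,0,0,0,0,0],
    [-0.045,-0.0016,0,0,0,0,0],
    [-0.045,-0.0016,0,0,0,0,0],
    [-0.045,-0.0016,0,0,0,0,0],
    [-0.045,-0.0016,0,0,0,0,0],
    [-0.045,-0.0016,0,0,0,0,0],
    [-0.045,-0.0016,0,0,0,0,0],
    [-0.045,-0.0016,0,0,0,0,0],
    [-0.045,-0.0016,0,0,0,0,0],
    [-0.045,-0.0016,0,0,0,0,0],
    [-0.045,-0.0016,0,0,0,0,0]
  ]
}}

```text
time_s: 23.75
ee_pos: [606.6, 112.2, 97.5]
ee_rot: [2.211, -2.23, -0.001]
wrist_force: [0.9, -0.2, -3.4]
finger_gap: 43.3
grip_force: 62.2
```

>>> {"method": "jog_arm", "body": {
  "deltas": [
    [-0.045,-0.0016,0,0,0,0,0],
    [-0.045,-0.0016,0,0,0,0,0],
    [-0.045,-0.0016,0,0,0,0,0],
    [-0.04,-0.0014,0,0,0,0,0],
    [-0.0206,-0.0013,0,0,0,0,0],
    [-0.01,-0.001,0,0,0,0,0],
    [0,0,0,0,0,0.08,0],
    [0,0,0,0,0,0.1,0],
    [0,0,0,0,0,0.078,0],
    [0,0,0,0,0,0,0],
    [0,0,0,0,0,0,0]
  ]
}}

```text
time_s: 25.12
ee_pos: [618.2, 315.3, 98.2]
ee_rot: [1.907, -2.496, -0.0]
wrist_force: [0.1, -0.0, -2.1]
finger_gap: 43.4
grip_force: 62.2
```

```bash
python3 - <<'E'
from h import *
go(619,315,15,74.7)
E
```

```text
t 25.1 pos [618.2 315.3  98.2] yaw -105.2 tilt 0.02 j6 [ 0.75 -1.02] gap 43.4 F [ 0.1 -0.  -2.1] grip 62.2
shift total [ 0.     -0.0009  0.0832] rows 2 per row [ 0.     -0.0005  0.0416]
wz total 0.001 rows 1 per row 0.0011
```

>>> {"method": "jog_arm", "body": {
  "deltas": [
    [0,0,0.02,0,0,0,0],
    [0,0,0.03,0,0,0,0],
    [0,0,0.02,0,0,0,0],
    [0,0,0.008,0,0,0,0],
    [0,0,0.003,0,0,0,0],
    [0,0,0.001,0,0,0,0],
    [0,0,0,0,0,0,0],
    [0,0,0,0,0,0,0]
  ]
}}

```text
time_s: 26.12
ee_pos: [618.5, 316.1, 17.0]
ee_rot: [-1.906, 2.496, 0.0]
wrist_force: [-0.7, -0.1, -1.7]
finger_gap: 43.9
grip_force: 62.2
```

>>> {"method": "jog_arm", "body": {
  "deltas": [
    [0,0,0.001,0,0,0,0],
    [0,0,0,0,0,0,0]
  ]
}}

```text
time_s: 26.38
ee_pos: [618.2, 315.9, 15.3]
ee_rot: [1.906, -2.497, 0.0]
wrist_force: [0.1, 0.0, -2.4]
finger_gap: 43.5
grip_force: 62.2
```

>>> {"method": "jog_arm", "body": {
  "deltas": [
    [0,0,0.0006,0,0,0,0],
    [0,0,0,0,0,0,0],
    [0,0,0,0,0,0,0.6],
    [0,0,0,0,0,0,1],
    [0,0,0,0,0,0,1],
    [0,0,0,0,0,0,1],
    [0,0,-0.01,0,0,0,1],
    [0,0,-0.03,0,0,0,1],
    [0,0,-0.045,0,0,0,1],
    [0,0,-0.02,0,0,0,1],
    [0,0,0,0,0,0,1]
  ]
}}

```text
time_s: 27.75
ee_pos: [619.4, 316.7, 122.8]
ee_rot: [-1.903, 2.493, 0.0]
wrist_force: [-0.1, -0.4, -0.7]
finger_gap: 85.1
grip_force: 0.0
```

```bash
python3 - <<'E'
from h import *
go(430.4,-307.5,120,74)
E
```

```text
t 27.8 pos [619.4 316.7 122.8] yaw -105.3 tilt 0.27 j6 [ 0.75 -1.02] gap 85.1 F [-0.1 -0.4 -0.7] grip 0.0
shift total [6.52e-01 1.77e-02 3.00e-04] rows 15 per row [0.0435 0.0012 0.    ]
wz total 0.012 rows 1 per row 0.0125
```

>>> {"method": "jog_arm", "body": {
  "deltas": [
    [0.0466,0.0013,0,0,0,0,1],
    [0.0466,0.0013,0,0,0,0,1],
    [0.0466,0.0013,0,0,0,0,1],
    [0.0466,0.0013,0,0,0,0,1],
    [0.0466,0.0013,0,0,0,0,1],
    [0.0466,0.0013,0,0,0,0,1],
    [0.0466,0.0013,0,0,0,0,1],
    [0.0466,0.0013,0,0,0,0,1],
    [0.0466,0.0013,0,0,0,0,1],
    [0.0466,0.0013,0,0,0,0,1]
  ]
}}

```text
time_s: 29.0
ee_pos: [481.7, -131.5, 119.2]
ee_rot: [1.906, -2.497, -0.001]
wrist_force: [0.5, 0.3, 0.5]
finger_gap: 85.8
grip_force: 0.0
```

>>> {"method": "jog_arm", "body": {
  "deltas": [
    [0.0466,0.0013,0,0,0,0,1],
    [0.0466,0.0013,0,0,0,0,1],
    [0.0466,0.0013,0,0,0,0,1],
    [0.0466,0.0013,0,0,0,0,1],
    [0,0,0,0,0,0.012,1],
    [0,0,0,0,0,0,1],
    [0,0,0,0,0,0,1]
  ]
}}

```text
time_s: 29.88
ee_pos: [428.7, -307.8, 119.5]
ee_rot: [1.892, -2.508, -0.001]
wrist_force: [-0.4, -0.2, 0.7]
finger_gap: 85.6
grip_force: 0.0
```

```bash
python3 - <<'E'
from h import *
go(430.4,-307.5,8,74)
stone("scene",(619,315,30));stone("side",(619,315,30))
E
```

```text
t 29.9 pos [ 428.7 -307.8  119.5] yaw -105.9 tilt 0.02 j6 [-0.25 -0.03] gap 85.6 F [-0.4 -0.2  0.7] grip 0.0
shift total [-0.0007 -0.0016  0.1115] rows 3 per row [-0.0002 -0.0005  0.0372]
wz total 0.001 rows 1 per row 0.0014
scene [462. 229.] (436, 217, 50, 33) [627.2 307. ] [100.7  71.3] 74.7
side [169. 368.] (134, 338, 74, 75) [611.3 321. ] [99.3 70.2] 73.8
```

>>> {"method": "jog_arm", "body": {
  "deltas": [
    [-0.0007,-0.0016,0.03,0,0,0,1],
    [0,0,0.035,0,0,0,1],
    [0,0,0.03,0,0,0,1],
    [0,0,0.0165,0,0,0,1],
    [0,0,0,0,0,0,1],
    [0,0,0,0,0,0,0],
    [0,0,0,0,0,0,0],
    [0,0,0,0,0,0,0],
    [0,0,0,0,0,0,0],
    [0,0,0,0,0,0,0]
  ]
}}

```text
time_s: 31.22
ee_pos: [431.3, -308.6, 9.5]
ee_rot: [-1.891, 2.507, -0.003]
wrist_force: [-0.1, 1.9, 6.0]
finger_gap: 43.3
grip_force: 61.6
```

>>> {"method": "jog_arm", "body": {
  "deltas": [
    [0,0,-0.01,0,0,0,0],
    [0,0,-0.02,0,0,0,0],
    [0,0,-0.03,0,0,0,0],
    [0,0,-0.03,0,0,0,0],
    [0,0,0,0,0,0,0]
  ]
}}

```text
time_s: 31.85
ee_pos: [431.6, -308.8, 100.9]
ee_rot: [-1.889, 2.506, -0.006]
wrist_force: [-0.6, -0.1, -4.2]
finger_gap: 43.3
grip_force: 62.4
```

```bash
python3 - <<'E'
from h import *
go(456.5,308.3,100,83)
c=arm.capture("side");cv2.imwrite("pics/side3.png",c["image"][:,:,::-1])
E
```

```text
t 31.9 pos [ 431.6 -308.8  100.9] yaw -106.0 tilt 0.28 j6 [-0.25 -0.03] gap 43.3 F [-0.6 -0.1 -4.2] grip 62.4
shift total [-6.001e-01  1.460e-01  2.000e-04] rows 14 per row [-0.0429  0.0104  0.    ]
wz total -0.157 rows 1 per row -0.1568
```

View pics/side3.png

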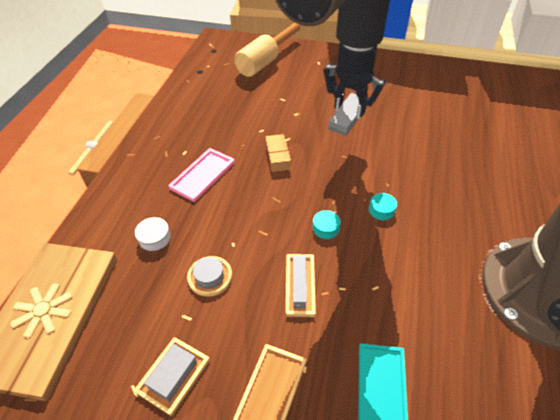

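All three placed stones sit in their holders: round (209,272), slip (300,281), short (171,370). The long stone is held. Carrying it over.

>>> {"method": "jog_arm", "body": {
  "deltas": [
    [-0.02,0.0049,0,0,0,0,0],
    [-0.035,0.0085,0,0,0,0,0],
    [-0.043,0.0105,0,0,0,0,0],
    [-0.043,0.0105,0,0,0,0,0],
    [-0.043,0.0105,0,0,0,0,0],
    [-0.043,0.0105,0,0,0,0,0],
    [-0.043,0.0105,0,0,0,0,0],
    [-0.043,0.0105,0,0,0,0,0],
    [-0.043,0.0105,0,0,0,0,0],
    [-0.043,0.0105,0,0,0,0,0]
  ]
}}

```text
time_s: 33.15
ee_pos: [445.4, 103.0, 97.2]
ee_rot: [1.89, -2.507, -0.001]
wrist_force: [0.1, -0.5, -3.7]
finger_gap: 43.7
grip_force: 62.3
```

>>> {"method": "jog_arm", "body": {
  "deltas": [
    [-0.043,0.0105,0,0,0,0,0],
    [-0.043,0.0105,0,0,0,0,0],
    [-0.043,0.0105,0,0,0,0,0],
    [-0.04,0.0097,0,0,0,0,0],
    [-0.022,0.0053,0,0,0,0,0],
    [-0.01,0.0021,0,0,0,0,0],
    [0,0,0,0,0,-0.08,0],
    [0,0,0,0,0,-0.077,0],
    [0,0,0,0,0,0,0],
    [0,0,0,0,0,0,0]
  ]
}}

```text
time_s: 34.4
ee_pos: [455.1, 307.9, 98.1]
ee_rot: [2.079, -2.355, 0.0]
wrist_force: [-0.0, 0.3, -4.0]
finger_gap: 43.3
grip_force: 62.3
```

```bash
python3 - <<'E'
from h import *
go(456.5,308.3,15,83)
E
```

```text
t 34.4 pos [455.1 307.9  98.1] yaw -97.1 tilt 0.03 j6 [ 0.95 -1.08] gap 43.3 F [-0.   0.3 -4. ] grip 62.3
shift total [-0.0006 -0.0014  0.0831] rows 2 per row [-0.0003 -0.0007  0.0415]
wz total -0.002 rows 1 per row -0.0022
```

>>> {"method": "jog_arm", "body": {
  "deltas": [
    [0,-0.0005,0.02,0,0,0,0],
    [0,0,0.03,0,0,0,0],
    [0,0,0.02,0,0,0,0],
    [0,0,0.008,0,0,0,0],
    [0,0,0.003,0,0,0,0],
    [0,0,0.001,0,0,0,0],
    [0,0,0,0,0,0,0],
    [0,0,0,0,0,0,0]
  ]
}}

```text
time_s: 35.4
ee_pos: [455.9, 308.9, 16.7]
ee_rot: [-2.081, 2.352, 0.0]
wrist_force: [0.4, -0.5, -3.4]
finger_gap: 43.4
grip_force: 62.2
```

>>> {"method": "jog_arm", "body": {
  "deltas": [
    [0,0,0.001,0,0,0,0],
    [0,0,0,0,0,0,0]
  ]
}}

```text
time_s: 35.65
ee_pos: [455.7, 308.6, 15.2]
ee_rot: [2.082, -2.353, -0.0]
wrist_force: [0.3, 0.3, -4.2]
finger_gap: 43.3
grip_force: 62.2
```

>>> {"method": "jog_arm", "body": {
  "deltas": [
    [0,0,0.0006,0,0,0,0],
    [0,0,0,0,0,0,0],
    [0,0,0,0,0,0,0.6],
    [0,0,0,0,0,0,1],
    [0,0,0,0,0,0,1],
    [0,0,0,0,0,0,1],
    [0,0,-0.01,0,0,0,1],
    [0,0,-0.03,0,0,0,1],
    [0,0,-0.045,0,0,0,1],
    [0,0,-0.03,0,0,0,1],
    [0,0,-0.03,0,0,0,1],
    [0,0,-0.03,0,0,0,1]
  ]
}}

```text
time_s: 37.15
ee_pos: [455.6, 308.4, 191.5]
ee_rot: [-2.081, 2.352, 0.0]
wrist_force: [-0.1, 1.1, -0.5]
finger_gap: 85.2
grip_force: 0.0
```

>>> {"method": "jog_arm", "body": {
  "deltas": [
    [-0.04,-0.04,-0.02,0,0,0,1],
    [0,-0.05,-0.02,0,0,0,1],
    [0,-0.05,-0.02,0,0,0,1],
    [0,0,0,0,0,0,1],
    [0,0,0,0,0,0,1]
  ]
}}

```text
time_s: 37.78
ee_pos: [599.1, 330.8, 249.4]
ee_rot: [2.081, -2.353, -0.001]
wrist_force: [-0.2, -0.2, -1.1]
finger_gap: 85.5
grip_force: 0.0
```

```bash
python3 - <<'E'
from h import *
s=arm.read_state();c=arm.capture("wrist");cv2.imwrite("pics/wrist4.png",c["image"][:,:,::-1]);print(s["time_s"],np.round(s["ee_pos"]))
T=np.eye(4);T[:3,:3]=Ro.from_rotvec(s["ee_rot"]).as_matrix();T[:3,3]=s["ee_pos"]
c["world_to_cam"]=np.linalg.inv(T@c["hand_eye"])
h,ss,v=cv2.split(cv2.cvtColor(c["image"],cv2.COLOR_RGB2HSV))
cs,_=cv2.findContours(((ss<50)&(v>75)).astype(np.uint8),cv2.RETR_EXTERNAL,cv2.CHAIN_APPROX_NONE)
for b in cs:
    if cv2.contourArea(b)>600: print(cv2.boundingRect(b),*rect(ray(c,b[:,0],30)))
c=arm.capture("side");cv2.imwrite("pics/side4.png",c["image"][:,:,::-1])
E
```

```text
37.775 [599. 331. 249.]
(388, 275, 50, 65) [456.7 503. ] [100.4  24.7] -68.8
(107, 275, 52, 65) [782.9 460.5] [101.   31.1] 53.8
(227, 120, 52, 80) [618.7 315.2] [76.1 44.5] 74.8
(380, 71, 65, 123) [460.4 308.6] [118.4  51.5] 83.1
```

View pics/wrist4.png

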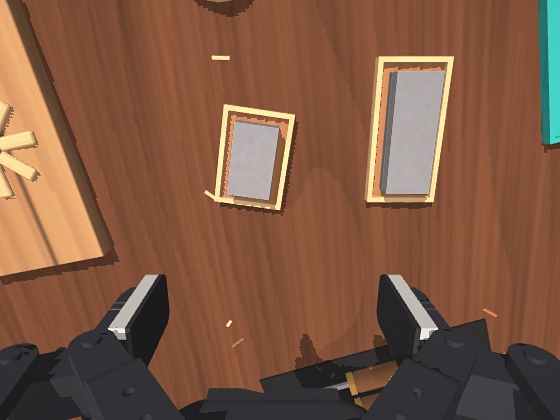

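View pics/side4.png

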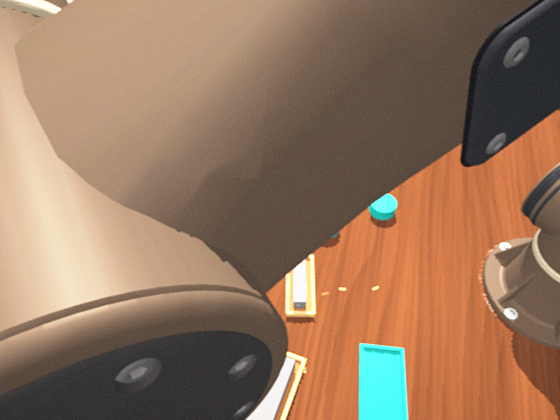

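The wrist view shows the short stone (253,160) and the long stone (412,132) lying flat inside their holders' rims. The measured centres agree to within a few mm. The slip stone (300,285) also lies in its holder, and the round stone was measured there earlier. Handing in.

```bash
python3 -c "
from cell import arm
print(arm.close_job())"
```

```text
the job is handed in; nothing more can be done
None
```

I put all four stones flat in their own holders, set each down gently, and handed the job in at about 38 s of the 99 s allowed; the hand-in gave no verdict. I never touched the offcut or the tin.

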